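# Load the tube carousel on the sampler and set it to the start position

### The arm

A 6-joint arm with a two-finger parallel gripper is mounted at the origin on the work surface. World frame = base frame: x ahead of the robot, y to its left, z up, the work surface at z = 0. Lengths are in mm, angles in degrees, forces in N, time in s.
With the tool pointing down it reaches from about 350 to 850 mm from the base axis. Payload 8.1 kg.
Tool frame: the origin (TCP) lies at the very end of the fingers, on their centre line; the grasp point (between the pads) lies 19 mm behind it; x points along the fingers, y is the direction in which the jaws open and shut, and the axes are right-handed (so a half turn about x gives the same grasp; the last joint's range is limited). The gripper opens to 85 mm and grips with 20 to 120 N. Pads are 22 mm wide; open, the fingers measure 114 mm over their backs; the gripper's body (76 mm by 85 mm) begins 54 mm behind the grasp point. The pads swing forward as they close: fully open they stand 13 mm farther back than shut.
Start: joints at [-71.242, 7.471, 85.268, -0, 87.261, -4.893], TCP at [240.725, -549.597, 231.292] pointing down, gripper open.
Joint ranges: [-169.43, 169.43], [-51.17, 129.36], [1.28, 143.12], [-76.62, 256.62], [0, 156.53], [-152.29, 152.29]. Speed limits (degrees/s): [136.94, 136.94, 159.86, 180, 180, 180].

### API

Orientations are given as [roll, pitch, yaw] about the fixed x, y, z axes, in that order (R = Rz(yaw) Ry(pitch) Rx(roll)).
In Python, from bench import sensors, snapshot, r gives the robot as it stands. The module is installed in compiled form; this text tells all that it offers.
- The arm moves only by the tool drive_tool, never from a script. Its argument "moves" is one flat list of numbers, 6 for each row, row after row: the shift along the tool's x, y, z in cm, then the turn, a rotation vector about the tool's x, y, z in degrees. In form: [tx, ty, tz, wx, wy, wz, tx, ty, tz, wx, wy, wz, ...]. A call has 1 to 20 rows; each row shifts and turns the commanded pose from where the row before left it, along the tool's axes as they then stand; what a row does not reach is not made up. A row lasts 1/12 s, in which the tool goes at most 41.7 mm and 7.16 degrees, less where a joint would pass 70% of its speed; a pose out of reach is approached as far as the arm can. A call with a gripper value outside its range is refused whole. "hand" is the finger opening in cm, from 0 to 8.54, set as the call begins (left out, the last holds). The fingers move at their own pace and stop on an object; "grip_force" is the grip in N (left out, the last holds). Time passes only in rows, so rows that do not move let the fingers close. It gives the time, the measured TCP pose, the force and the opening at its end, in the units of the state.
- sensors.sense(): the state, without advancing time (a new reading comes with each control period).
- snapshot(name): name is "side" or "top" or "wrist"; returns a dict with "image" (420x560x3 uint8, red, green, blue), "z_map" (420x560 float32, mm along the optical axis (not along the pixel's ray), 0 where there is no reading), "camera_matrix" (3x3 intrinsics, pixels), "eye" and "orientation" of the camera in the world; the wrist camera has in their place "mount" (4x4, takes a point from camera to tool coordinates, whose origin is the TCP and whose axes are the tool frame's). Camera axes: x right, y down, z forward; pixel columns grow to the right and rows downward; lengths in mm; the calibration is good to about 2 mm. A picture is of the moment at which its call begins: read the wrist's pose just before it.
- r.hand_in(): hands the job in, once; it reports no verdict.
The state is a dict: "time": time; "joint_pos": joint angles; "qd": joint speeds; "joint_efforts": joint torques, N m; "tool_pos": TCP position; "tcp_rot": TCP orientation; "ft_force": force on the tool from outside, world axes, zero at the start; "wrist_torque": the same for the moment, N m; "finger_gap": finger opening in mm.
Only numpy, scipy, OpenCV 4.12 (cv2) and the standard library are available. Lean on these libraries where they do the work, as an engineer would, in place of code of your own. Each camera call takes 0.05 s, during which the arm holds its last target.

### The job

Load the tube carousel on the sampler: lower it, without dropping it, over the square drive spindle until it sits fully home on the turntable, and turn it so that its tab stands at the pointer on the deck, where the drive clicks. Let go of it there, and leave the tube rack, the wash bottle and the glove box where they stand.

Things in the scene. Friction and masses are not known exactly. Their poses are not given: they have to be found in the camera images.
- sampler: Carousel sampler, fixed: low white housing 315 x 262 mm, flat deck 85 mm above the bench. Origin on the bench under the drive's axis, z up, x from that axis to the start pointer, a black wedge 18 mm high on the deck, tip 116 mm from the axis. Its sampling arm is parked on a post at x 128, y -88 mm, pointing away from the drive, 131 mm high.
- drive (a joint): Angle of the turntable and its square spindle about the upright axis, anticlockwise from above. At 0 the spindle's flats lie along and across the sampler's x; starts between 0.38 and 1.19, turns over half a turn either way. Lightly stiff, it stays where it is left, with a soft click at 0 and at every quarter turn from there that draws it in from 6 degrees away; turning it takes under 0.3 Nm.
- drive_top (a point): Middle of the top of the steel square spindle, 133 mm above the bench; turns with the drive, its x and y square to the spindle's flats. The spindle is 32 mm square and stands 38 mm out of the turntable; its top 8 mm tapers to 22 mm square as a lead-in.
- drive_seat (a point): Middle of the top face of the turntable plate (aluminium disc, diameter 120 mm), 95 mm above the bench, on which the underside of the carousel rests when fully home.
- start_point (a point): Fixed point 14 mm inside the tip of the start pointer, 102 mm from the drive's axis: the middle of the carousel's tab (point carousel_tab) belongs here.
- carousel: Loose white tube carousel, 0.35 to 0.65 kg, diameter 190 mm, with 24 fixed tubes in a ring (radius 76 to 88 mm, tops 83 mm up). Origin mid underside, z up, x to its tab. A square bore 34 mm wide, 52 mm deep, opens mid underside, its sides along and across x; fits the spindle in any of four ways with about 3 degrees of play. Starts with the tab within 41 degrees of +x.
- carousel_grip (a point): Centre of the carousel's grey handle bar, 108 mm above the underside, on the axis: the bar lies along the carousel's x axis (pointing to the tab), 84 mm long, 18 mm wide, 24 mm high, on a round stem; lift and turn the carousel by it.
- carousel_tab (a point): Middle of the only tab that sticks out of the carousel's lower rim: 14 mm out, 14 mm wide at its end, 8 mm thick; the point lies 102 mm from the axis and 4 mm above the underside.
- rack_center (a point): Centre of a white tube rack with capped tubes, 75 x 200 x 78 mm, a bystander.
- bottle_center (a point): Centre of the body of a wash bottle, 68 mm diameter, 200 mm high with its bent spout, a bystander.
- gloves_center (a point): Centre of a glove box, 235 x 120 x 70 mm, a bystander.
Mind the look-alikes: they are no part of the job. What is meant by the carousel is not purple or yellow, and is the larger of those in its own colour.

How it is judged:
By the outcome, as a careful person would: the job done as asked, in the order asked, and still so for the second after the job is handed in, with the robot touching nothing.
It also fails if it takes over 42 s, if anything falls off the work surface, if the arm or the gripper's body presses on something with over 40 N, if the wrist force passes 120 N, or if a joint passes its speed limit or range.

## Working session

There is one attempt and no reset: what is moved stays moved. The work goes in short steps, Python scripts to look and compute and a tool call to move; the robot and the scene stay as the last step left them, time stands still between calls to the robot, and variables do not carry over. Pictures are saved under pics/ and viewed, and the job is handed in when it is done.

Besides the shell and the picture viewer there is one more tool, called after "Request:" by a JSON object that holds its "method" and its "body", one argument or row to a line. drive_tool: Moves the arm, as the interface text tells. Its arguments: {"type":"object","properties":{"moves":{"type":"array","items":{"type":"number"}},"hand":{"type":"number"},"grip_force":{"type":"number"}},"required":["moves"]}

```bash
mkdir -p pics; cat > h.py <<'E'
import numpy as np,cv2,pickle
from bench import sensors,snapshot,r
from scipy.spatial.transform import Rotation as R
def save(n,im): cv2.imwrite('pics/'+n+'.png',cv2.cvtColor(im,cv2.COLOR_RGB2BGR))
E
python3 - <<'E'
from h import *
print(sensors.sense())
for n in ['top','side','wrist']:
    s=snapshot(n); pickle.dump(s,open(n+'.pkl','wb')); save(n+'0',s['image'])
    print(n,{k:(v if k not in('image','z_map') else v.shape) for k,v in s.items()})
E
```

```text
{'time': 0.0, 'joint_pos': array([-7.12420412e+01,  7.51511024e+00,  8.53307569e+01, -1.36270655e-03,
        8.72634456e+01, -4.89404382e+00]), 'qd': array([ 0.03010807, -0.03742259,  0.01103661, -0.03010676, -0.0147342 ,
       -0.05944346]), 'joint_efforts': array([ 2.00475342e-04, -5.69391525e+01, -5.00554132e+01, -2.15506711e-04,
        1.42918172e-02, -6.34330536e-05]), 'tool_pos': array([ 240.52637411, -549.05323174,  230.23027532]), 'tcp_rot': array([-94.18070446,  89.89067882, 109.47136449]), 'ft_force': array([ 0.0438038 , -0.12556923,  0.018091  ]), 'wrist_torque': array([ 0.01368075, -0.00122198, -0.02948064]), 'finger_gap': 85.7242598063553}
top {'image': (420, 560, 3), 'z_map': (420, 560), 'camera_matrix': array([[459.45625269,   0.        , 263.69838016],
       [  0.        , 459.45625269, 212.68708674],
       [  0.        ,   0.        ,   1.        ]]), 'eye': array([ 382.3729943 ,    2.14588532, 1567.26969901]), 'orientation': array([-1.75668385e+02,  8.27279767e-03, -8.83641847e+01])}
side {'image': (420, 560, 3), 'z_map': (420, 560), 'camera_matrix': array([[48
[... 152 characters left out ...]
array([  148.8961499 , -1190.91044912,  1298.29739959]), 'orientation': array([-133.89885011,   -0.66083224,  -16.3664835 ])}
wrist {'image': (420, 560, 3), 'z_map': (420, 560), 'camera_matrix': array([[323.17986209,   0.        , 274.49228014],
       [  0.        , 323.17986209, 214.37542447],
       [  0.        ,   0.        ,   1.        ]]), 'mount': array([[-7.10088051e-04, -2.60711082e-01,  9.65416608e-01,
        -1.41999287e+02],
       [ 9.99999737e-01, -4.33194969e-05,  7.23826362e-04,
        -1.08354511e+00],
       [-1.46888193e-04,  9.65416868e-01,  2.60711045e-01,
        -6.53339233e+01],
       [ 0.00000000e+00,  0.00000000e+00,  0.00000000e+00,
         1.00000000e+00]])}
```

View pics/top0.png

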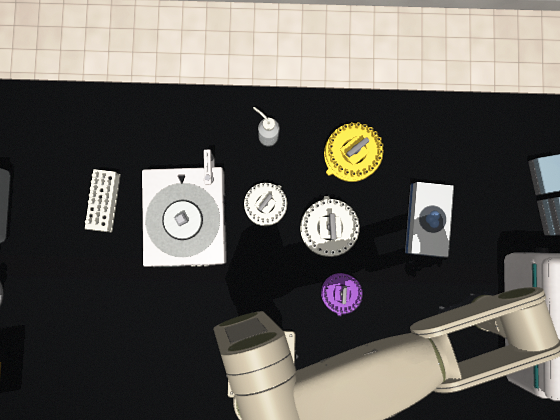

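View pics/side0.png

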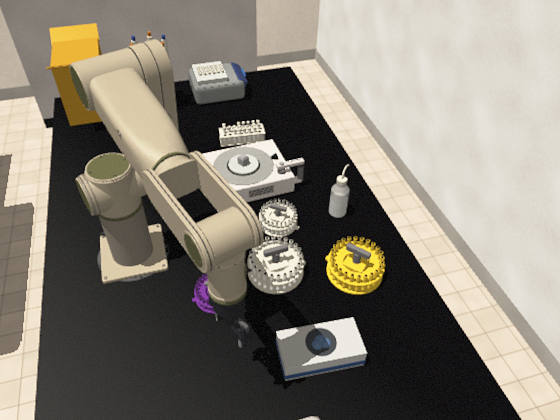

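View pics/wrist0.png

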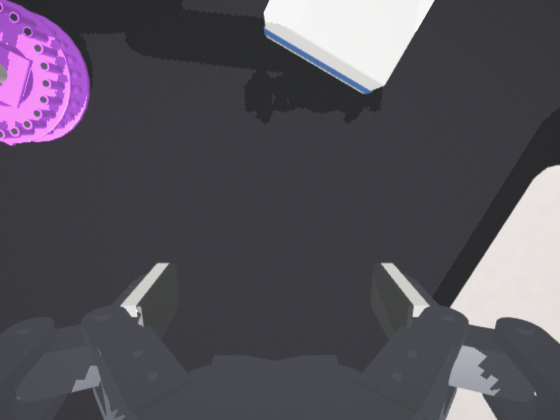

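The carousel look-alikes in the top image are small white (265,204), large white (330,227), yellow (354,152) and purple (342,294). I choose the large white one at (330,227), and I'll check it in a close crop.

```bash
cat >> h.py <<'E'
def world(s,u,v,z=None,plane=None):
    K=s['camera_matrix'];Rm=R.from_euler('xyz',s['orientation'],degrees=True).as_matrix()
    d=Rm@np.array([(u-K[0,2])/K[0,0],(v-K[1,2])/K[1,1],1.])
    return s['eye']+d*(z if plane is None else (plane-s['eye'][2])/d[2])
def cloud(s):
    K=s['camera_matrix'];Rm=R.from_euler('xyz',s['orientation'],degrees=True).as_matrix()
    v,u=np.indices(s['z_map'].shape);z=s['z_map']
    d=np.stack([(u-K[0,2])/K[0,0]*z,(v-K[1,2])/K[1,1]*z,z],-1)
    return d@Rm.T+s['eye']
E
python3 - <<'E'
from h import *
s=pickle.load(open('top.pkl','rb'));im=s['image']
a=cv2.resize(im[150:280,240:400],None,fx=4.9,fy=4.6,interpolation=cv2.INTER_CUBIC)
save('cropc',cv2.resize(im[185:270,285:375],None,fx=7,fy=7,interpolation=cv2.INTER_CUBIC))
save('crops',cv2.resize(im[145:275,135:235],None,fx=4.6,fy=4.6,interpolation=cv2.INTER_CUBIC))
P=cloud(s)
for n,(u0,u1,v0,v1) in dict(car=(285,375,185,270),drv=(140,230,160,270),rack=(80,122,165,235),small=(240,290,180,228),bot=(245,285,100,150),glove=(400,460,175,262),yel=(318,390,118,188)).items():
    p=P[v0:v1,u0:u1].reshape(-1,3);
    for lo,hi in [(10,300),(70,90),(92,99),(108,122),(125,140)]:
        q=p[(p[:,2]>lo)&(p[:,2]<hi)]
        if len(q)>8: print(n,lo,hi,len(q),q.min(0).round(0),q.max(0).round(0),q.mean(0).round(1))
E
```

```text
car 10 300 2583 [ 339. -370.   10.] [595. -64. 128.] [ 456.6 -210.3   61.4]
car 70 90 365 [ 370. -303.   70.] [ 542. -126.   90.] [ 457.6 -215.    83.2]
car 108 122 117 [ 415. -225.  109.] [ 497. -201.  122.] [ 456.1 -211.7  117.8]
car 125 140 12 [ 418. -220.  125.] [ 487. -204.  128.] [ 462.8 -211.2  126.2]
drv 10 300 8081 [313. 124.  10.] [677. 412. 142.] [476.8 264.1  88.1]
drv 70 90 5660 [313. 129.  70.] [641. 407.  90.] [474.9 268.7  85.3]
drv 92 99 1048 [324. 132.  92.] [632. 397.  99.] [467.3 266.3  95. ]
drv 108 122 34 [445. 179. 109.] [653. 280. 122.] [540.6 224.7 117.7]
drv 125 140 218 [445. 177. 125.] [654. 286. 140.] [550.3 223.  130.6]
rack 10 300 1433 [424. 504.  10.] [627. 633.  87.] [524.4 547.6  55.6]
rack 70 90 289 [443. 517.  70.] [610. 586.  87.] [531.1 550.3  78.3]
small 10 300 1375 [460. -68.  11.] [607.  78.  97.] [528.9   3.2  46.4]
small 70 90 41 [468. -17.  70.] [552.  24.  90.] [526.8   3.   85.3]
small 92 99 20 [505. -13.  92.] [552.  21.  97.] [529.5   3.   93.8]
bot 10 300 513 [729. -57.  10.] [870.  58. 207.] [757.4   1.6 124.4]
bot 70 90 27 [733. -34.  70.] [762.  32.  90.] [741.   -1.4  81. ]
bot 92 99 12 [734. -30.  92.] [752.  28.  99.] [740.5  -2.   95.4]
bot 108 122 82 [733. -33. 110.] [798.  32. 122.] [755.5  -1.9 117.5]
bot 125 140 99 [736. -29. 125.] [788.  28. 139.] [7.570e+02 6.000e-01 1.313e+02]
glove 10 300 3051 [ 352. -654.   10.] [ 637. -473.   89.] [ 491.3 -535.5   66.4]
glove 70 90 1521 [ 372. -609.   70.] [ 612. -475.   89.] [ 491.7 -541.9   73.4]
yel 10 300 2522 [ 595. -412.   10.] [ 809. -189.  129.] [ 710.4 -286.2   61.4]
yel 70 90 402 [ 626. -376.   70.] [ 802. -202.   90.] [ 712.8 -290.6   82. ]
yel 92 99 9 [ 630. -301.   93.] [ 726. -257.   98.] [ 703.7 -287.4   95.7]
yel 108 122 115 [ 682. -321.  108.] [ 744. -254.  122.] [ 711.  -285.7  117.6]
yel 125 140 14 [ 692. -320.  125.] [ 739. -257.  129.] [ 717.1 -290.9  126.1]
```

```bash
ls pics
```

```text
cropc.png
crops.png
side0.png
top0.png
wrist0.png
```

View pics/cropc.png

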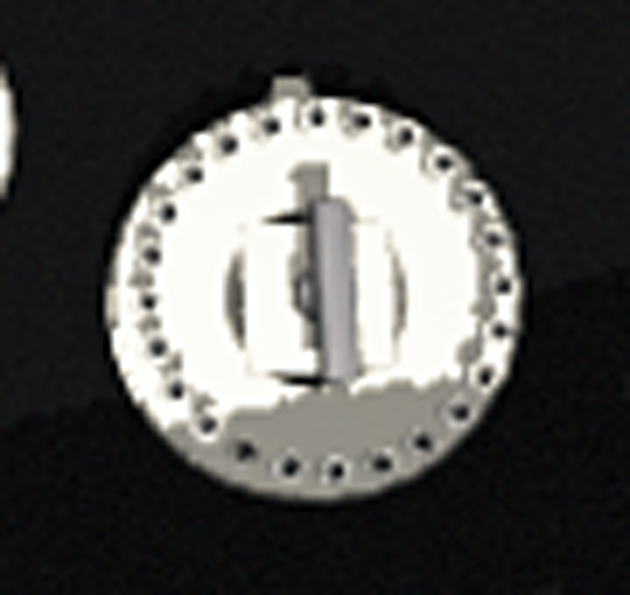

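View pics/crops.png

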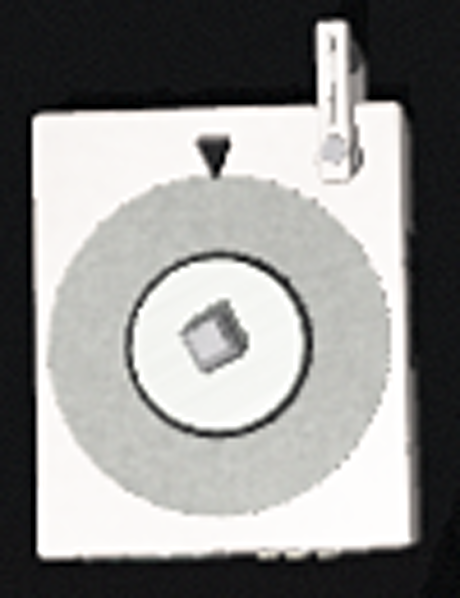

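```bash
python3 - <<'E'
from h import *
s=pickle.load(open('top.pkl','rb'));im=s['image'];P=cloud(s)
hsv=cv2.cvtColor(im,cv2.COLOR_RGB2HSV);g=im.astype(int).sum(2)/3
def sub(u0,u1,v0,v1):
    m=np.zeros(g.shape,bool);m[v0:v1,u0:u1]=1;return m
def pts(m,z):
    v,u=np.where(m);return np.array([world(s,a,b,plane=z) for a,b in zip(u,v)])
# pointer
m=sub(172,192,170,190)&(g<110);q=pts(m,103);print('pointer',len(q),q.mean(0),q[:,0].min(),q[q[:,0]<q[:,0].min()+4])
# turntable plate: depth 95
m=sub(155,212,190,246)&(abs(P[...,2]-95)<4);
m=m.astype(np.uint8);
c=max(cv2.findContours(m,0,1)[0],key=cv2.contourArea)
h=cv2.convexHull(c)[:,0].astype(float)
q=np.array([world(s,a,b,plane=95)[:2] for a,b in h]).astype(np.float32);print('plate',cv2.minEnclosingCircle(q),cv2.fitEllipse(q))
# ring dark
m=sub(155,212,190,246)&(g<110);q=pts(m,90);print('ring',len(q),cv2.minEnclosingCircle(q[:,:2].astype(np.float32)))
# spindle top
m=sub(165,200,205,232)&(P[...,2]>128);q=pts(m,133)
print('spindle',len(q),q.mean(0),cv2.minAreaRect(q[:,:2].astype(np.float32)))
# housing
m=(sub(135,232,160,272)&(abs(P[...,2]-86)<5)).astype(np.uint8)
c=max(cv2.findContours(cv2.morphologyEx(m,cv2.MORPH_CLOSE,np.ones((25,25))),0,1)[0],key=cv2.contourArea)
q=np.array([world(s,a,b,plane=85)[:2] for a,b in c[:,0].astype(float)]).astype(np.float32);print('housing',cv2.minAreaRect(q))
# carousel bar
m=sub(320,350,205,245)&(P[...,2]>112);q=pts(m,120);print('bar',len(q),q.mean(0),cv2.minAreaRect(q[:,:2].astype(np.float32)))
# tab: bright pixels near (326,197)
m=sub(318,336,193,200)&(g>90);v,u=np.where(m)
for a,b in zip(u,v): print((a,b),g[b,a].round(),end=' ')
q=pts(sub(322,331,195,198)&(g>90),8);print('tab',q.mean(0))
# rim
m=(sub(285,375,185,270)&(g>60)).astype(np.uint8);
m=cv2.morphologyEx(m,cv2.MORPH_OPEN,np.ones((13,13)));c=max(cv2.findContours(m,0,1)[0],key=cv2.contourArea)
print('ellipse',cv2.fitEllipse(c))
q=P[sub(285,375,185,270)];q=q[(q[:,2]>90)&(q[:,2]<106)];print(len(q))
q=P[215:240,318:345,2].round();print(q[::3,::2])
E
```

```text
pointer 37 [598.07025999 273.42977922 103.        ] 581.2397200561359 [[584.47461911 273.89985829 103.        ]
 [584.56625856 270.68865545 103.        ]
 [581.23972006 273.7634444  103.        ]]
plate ((463.01275634765625, 265.4268493652344), 66.7983627319336) ((462.19659423828125, 266.6296081542969), (124.6906967163086, 129.57691955566406), 159.3277587890625)
ring 192 ((465.27197265625, 266.961669921875), 65.86608123779297)
spindle 90 [465.09813069 267.75044442 133.        ] ((462.6374816894531, 274.5773010253906), (32.78081130981445, 72.0894546508789), 15.75524616241455)
housing ((477.5221862792969, 268.158203125), (313.918701171875, 261.1524963378906), 3.701488971710205)
bar 157 [ 457.74162553 -212.3097177   120.        ] ((465.20458984375, -208.64810180664062), (92.3382568359375, 54.442012786865234), 35.085304260253906)
(np.int64(324), np.int64(196)) 119.0 (np.int64(325), np.int64(196)) 137.0 (np.int64(326), np.int64(196)) 138.0 (np.int64(327), np.int64(196)) 138.0 (np.int64(324), np.int64(197)) 135.0 (np.int64(325), np.int64(197)) 144.0 (np.int64(326), np.int64(197)) 143.0 (np
[... 1609 characters left out ...]
.800e+01  5.900e+01  6.300e+01
   2.000e+00  5.400e+01]
 [ 1.800e+01  5.800e+01  5.800e+01  5.600e+01  5.900e+01  6.200e+01
   1.190e+02  1.200e+02  1.210e+02  5.900e+01  6.000e+01  6.000e+01
   1.500e+01  5.000e+01]
 [ 5.100e+01  5.900e+01  5.500e+01  5.600e+01  5.600e+01  5.900e+01
   1.100e+02  1.200e+02  1.190e+02  6.200e+01  6.000e+01  5.600e+01
   5.600e+01  5.500e+01]
 [ 5.000e+01  5.700e+01  5.400e+01  5.600e+01  5.900e+01  6.000e+01
   1.150e+02  1.120e+02  1.180e+02  6.000e+01  5.900e+01  6.000e+01
   5.400e+01  4.900e+01]
 [ 5.000e+01  5.000e+01  5.100e+01  5.000e+01  6.000e+00 -2.000e+00
   1.000e+00  1.210e+02  1.170e+02  4.700e+01  5.300e+01  5.900e+01
   5.500e+01  5.100e+01]]
```

```bash
cat >> h.py <<'E'
def tool(st=None):
    st=st or sensors.sense()
    return np.array(st['tool_pos']),R.from_euler('xyz',st['tcp_rot'],degrees=True).as_matrix()
def yaw_y(M): return np.degrees(np.arctan2(M[1,1],M[0,1]))
def plan(tgt,yaw,st=None):
    p,M=tool(st); st=st or sensors.sense()
    # desired: tool x down, y at yaw
    y=np.radians(yaw);X=np.array([0,0,-1.]);Y=np.array([np.cos(y),np.sin(y),0]);D=np.stack([X,Y,np.cross(X,Y)],1)
    rv=R.from_matrix(M.T@D).as_rotvec(degrees=True)
    d=np.array(tgt)-p
    print('pos',p.round(1),'yawy',yaw_y(M).round(2),'q',np.round(st['joint_pos'],1),'t',st['time'])
    print('rotvec',rv.round(2),'shift before turn cm',(M.T@d/10).round(2),'after turn cm',(D.T@d/10).round(2))
E
python3 - <<'E'
from h import *
s=pickle.load(open('top.pkl','rb'));P=cloud(s)
p,M=tool();print(M.round(3))
m=np.zeros((420,560),np.uint8);m[205:245,325:345]=(P[205:245,325:345,2]>112)
m=cv2.morphologyEx(m,cv2.MORPH_OPEN,np.ones((3,3)));v,u=np.where(m)
q=np.array([world(s,a,b,plane=120)[:2] for a,b in zip(u,v)]).astype(np.float32)
print(len(q),q.mean(0),cv2.minAreaRect(q));vx=cv2.fitLine(q,2,0,.01,.01).ravel();print(vx,np.degrees(np.arctan(vx[1]/vx[0])))
for y in (94,-86): plan([457,-212,230],y)
E
```

```text
[[-0.     0.401 -0.916]
 [ 0.001 -0.916 -0.401]
 [-1.    -0.001 -0.   ]]
146 [ 458.48956 -212.23195] ((456.2453918457031, -212.4856414794922), (82.53086853027344, 18.270851135253906), 4.828890323638916)
[ 9.9622852e-01  8.6768650e-02  4.5848926e+02 -2.1223195e+02] 4.9777365
pos [ 240.6 -549.2  230.5] yawy -66.35 q [-71.2   7.5  85.3   0.   87.3  -4.9] t 0.15
rotvec [-1.6035e+02 -1.2000e-01  1.0000e-02] shift before turn cm [  0.08 -22.2  -33.35] after turn cm [ 0.05 32.13 23.94]
pos [ 240.6 -549.2  230.5] yawy -66.35 q [-71.2   7.5  85.3   0.   87.3  -4.9] t 0.15
rotvec [1.965e+01 1.000e-02 8.000e-02] shift before turn cm [  0.08 -22.2  -33.35] after turn cm [  0.05 -32.13 -23.94]
```

The close crop confirms it: the large white carousel's tab is at crop (290,85), which is full-image (326,197). Its bar is at about (457,-212), pointing 4.9°. The sampler axis is at about (464.5,267), with the pointer direction at about 3.5°.

Request:
{"method": "drive_tool", "body": {
  "moves": [0,-0.9,-1.4,0,0,0,0,-1.6,-2.4,0,0,0,0,-1.9,-2.8,0,0,0,0,-1.9,-2.8,0,0,0,0,-1.9,-2.8,0,0,0,0,-1.9,-2.8,0,0,0,0,-1.9,-2.8,0,0,0,0,-1.9,-2.8,0,0,0,0,-1.9,-2.8,0,0,0,0,-1.9,-2.8,0,0,0,0,-1.9,-2.8,0,0,0,0,-1.6,-2.4,0,0,0,0,-0.9,-1.4,0,0,0,0,0,0,6,0,0,0,0,0,6,0,0,0,0,0,6,0,0,0,0,0,0.7,0,0,0,0,0,0,0,0,0,0,0,0,0,0],
  "hand": 8
}}

```text
time: 1.73
tool_pos: [452.4, -215.6, 231.2]
tcp_rot: [-38.6, 90.0, 146.6]
ft_force: [0.3, 0.1, 0.1]
finger_gap: 79.9
```

```bash
cat >> h.py <<'E'
def wsnap(n):
    p,M=tool(); s=snapshot('wrist'); m=s['mount']
    Rc=M@m[:3,:3]; s['eye']=p+M@m[:3,3]; s['orientation']=R.from_matrix(Rc).as_euler('xyz',degrees=True)
    pickle.dump(s,open(n+'.pkl','wb')); save(n,s['image']); return s
E
python3 - <<'E'
from h import *
s=wsnap('w1'); plan([457,-212,230],-85.1)
t=snapshot('top');pickle.dump(t,open('top1.pkl','wb'));save('top1',t['image'])
E
```

```text
pos [ 452.4 -215.7  231.2] yawy -84.9 q [-31.4  -8.  100.7   0.   87.3  53.5] t 1.7833
rotvec [0.2  0.01 0.01] shift before turn cm [ 0.12 -0.32 -0.49] after turn cm [ 0.12 -0.33 -0.49]
```

View pics/w1.png

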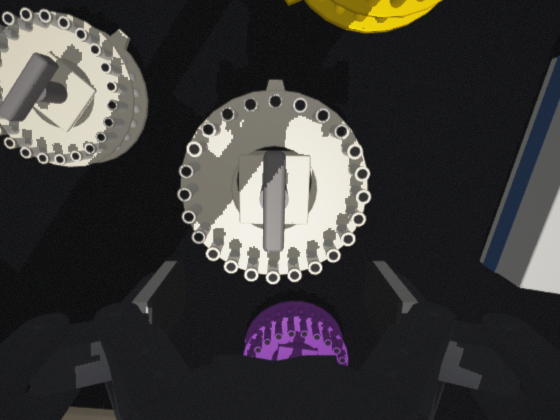

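The wrist picture shows the large white carousel with its bar at about (274,202) and tab at (276,86), both nearly in line with the tool. Next I measure the bar.

```bash
cat >> h.py <<'E'
def bar(s,zt,box,thr=6):
    P=cloud(s);u0,u1,v0,v1=box
    m=np.zeros((420,560),np.uint8);m[v0:v1,u0:u1]=(abs(P[v0:v1,u0:u1,2]-zt)<thr)
    m=cv2.morphologyEx(m,cv2.MORPH_OPEN,np.ones((5,5)));v,u=np.where(m)
    q=np.array([world(s,a,b,plane=zt)[:2] for a,b in zip(u,v)]).astype(np.float32)
    vx=cv2.fitLine(q,2,0,.01,.01).ravel()
    print('bar',len(q),cv2.minAreaRect(q),'ang',np.degrees(np.arctan2(vx[1],vx[0])),'z',np.median(P[v,u,2]))
E
python3 - <<'E'
from h import *
s=pickle.load(open('w1.pkl','rb'));bar(s,120,(240,310,130,270))
g=s['image'].astype(int).sum(2)/3
m=np.zeros(g.shape,bool);m[76:92,262:292]=g[76:92,262:292]>60;v,u=np.where(m);print(u.min(),u.max(),v.min(),[ (r_,u[v==r_].min(),u[v==r_].max()) for r_ in range(v.min(),92)])
E
python3 - <<'E'
from h import *
s=pickle.load(open('w1.pkl','rb'));print(world(s,276,82,plane=8),world(s,276,86,plane=8))
E
```

```text
bar 2144 ((457.99188232421875, -213.84210205078125), (81.66446685791016, 17.378297805786133), 4.608429431915283) ang 4.603613 z 119.06253544787654
262 291 79 [(79, np.int64(270), np.int64(278)), (80, np.int64(269), np.int64(282)), (81, np.int64(268), np.int64(282)), (82, np.int64(268), np.int64(282)), (83, np.int64(268), np.int64(283)), (84, np.int64(268), np.int64(283)), (85, np.int64(267), np.int64(283)), (86, np.int64(267), np.int64(283)), (87, np.int64(267), np.int64(284)), (88, np.int64(266), np.int64(284)), (89, np.int64(266), np.int64(284)), (90, np.int64(265), np.int64(285)), (91, np.int64(262), np.int64(291))]
[ 562.97169215 -206.61671495    8.        ] [ 559.04492806 -206.9747134     8.        ]
```

Request:
{"method": "drive_tool", "body": {
  "moves": [1,-0.13,-0.57,0.5,0,0,2.5,0,0,0,0,0,2.5,0,0,0,0,0,2.5,0,0,0,0,0,2.5,0,0,0,0,0,1.6,0,0,0,0,0,0,0,0,0,0,0,0,0,0,0,0,0],
  "hand": 5
}}

```text
time: 2.5
tool_pos: [457.3, -213.1, 104.0]
tcp_rot: [-36.6, 89.8, 147.8]
ft_force: [1.2, -0.6, -0.0]
finger_gap: 49.9
```

```bash
python3 - <<'E'
from h import *
plan([458,-213.8,91],-85.4)
s=wsnap('w2')
E
```

```text
pos [ 457.3 -213.1  104. ] yawy -85.53 q [-30.8  -1.4 108.2   0.   73.4  54.7] t 2.5
rotvec [-0.13  0.14  0.1 ] shift before turn cm [ 1.3   0.07 -0.07] after turn cm [ 1.3   0.07 -0.07]
```

View pics/w2.png

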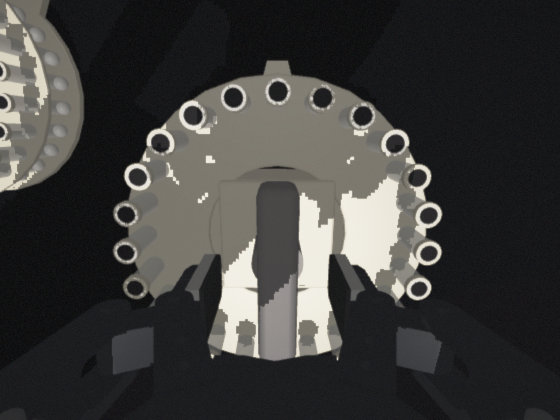

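The bar stands centred between the fingers at (278,270). I go down and close on it.

Request:
{"method": "drive_tool", "body": {
  "moves": [0.7,0,0,0,0,0,0.6,0,0,0,0,0,0,0,0,0,0,0,0,0,0,0,0,0]
}}

```text
time: 2.88
tool_pos: [458.0, -213.8, 92.3]
tcp_rot: [-36.7, 90.0, 147.7]
ft_force: [0.0, -0.2, -0.0]
finger_gap: 50.6
```

Request:
{"method": "drive_tool", "body": {
  "moves": [0,0,0,0,0,0,0,0,0,0,0,0,0,0,0,0,0,0,0,0,0,0,0,0,0,0,0,0,0,0,0,0,0,0,0,0,0,0,0,0,0,0],
  "hand": 0,
  "grip_force": 80
}}

```text
time: 3.47
tool_pos: [458.4, -214.2, 93.2]
tcp_rot: [131.2, 89.9, -44.4]
ft_force: [-2.5, 0.2, 6.2]
finger_gap: 21.2
```

```bash
python3 - <<'E'
from h import *
st=sensors.sense();print(st['finger_gap'],st['ft_force'],st['wrist_torque'])
plan([458,-213.8,235],-85.4)
E
```

```text
21.23023543485187 [-2.45740231  0.20902674  6.2085317 ] [0.0827994  0.31529294 0.03076227]
pos [ 458.4 -214.2   93.2] yawy -85.55 q [-30.8  -0.7 108.6  -0.   72.   54.7] t 3.4667
rotvec [-0.15 -0.04 -0.05] shift before turn cm [-14.18  -0.03   0.03] after turn cm [-14.18  -0.04   0.04]
```

Request:
{"method": "drive_tool", "body": {
  "moves": [0,0,0,0,0,0,0,0,0,0,0,0,0,0,0,0,0,0,-0.3,0,0,0,0,0,-0.5,0,0,0,0,0,-1,0,0,0,0,0,-1,0,0,0,0,0,0,0,0,0,0,0,0,0,0,0,0,0]
}}

```text
time: 4.22
tool_pos: [458.9, -214.2, 121.6]
tcp_rot: [145.8, 89.9, -29.7]
ft_force: [-0.8, 0.1, -5.1]
finger_gap: 20.8
```

```bash
python3 - <<'E'
from h import *
st=sensors.sense();print(st['finger_gap'],st['ft_force'],st['wrist_torque'])
wsnap('w3')
for n in ('top','side'):
    s=snapshot(n);pickle.dump(s,open(n+'2.pkl','wb'))
    c=world(s,0,0,plane=133)
    # project axis
    Rm=R.from_euler('xyz',s['orientation'],degrees=True).as_matrix();K=s['camera_matrix']
    q=K@Rm.T@(np.array([464.5,267,114])-s['eye']);u,v=(q[:2]/q[2]).astype(int);print(n,u,v)
    save(n+'2sp',cv2.resize(s['image'][v-22:v+22,u-28:u+28],None,fx=13,fy=13,interpolation=cv2.INTER_CUBIC))
    print(cv2.imwrite('pics/%s2.png'%n,s['image'][...,::-1]))
E
```

```text
20.75422016727655 [-0.84241428  0.11038999 -5.14329179] [-0.03411618 -0.00154081  0.01627486]
top 180 219
True
side 241 158
True
```

View pics/w3.png

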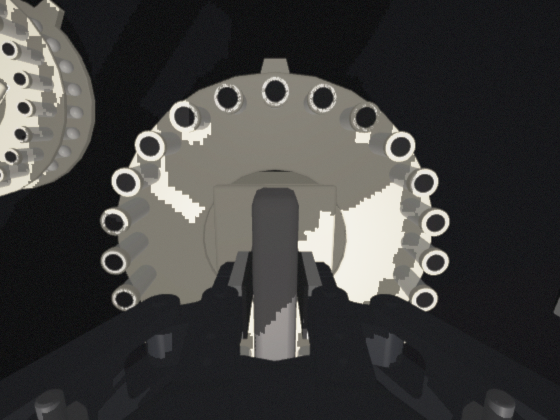

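View pics/top2sp.png

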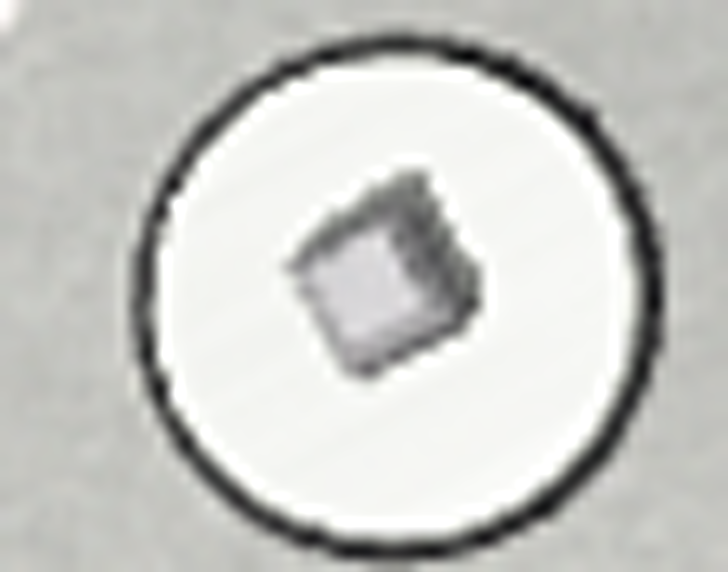

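View pics/side2sp.png

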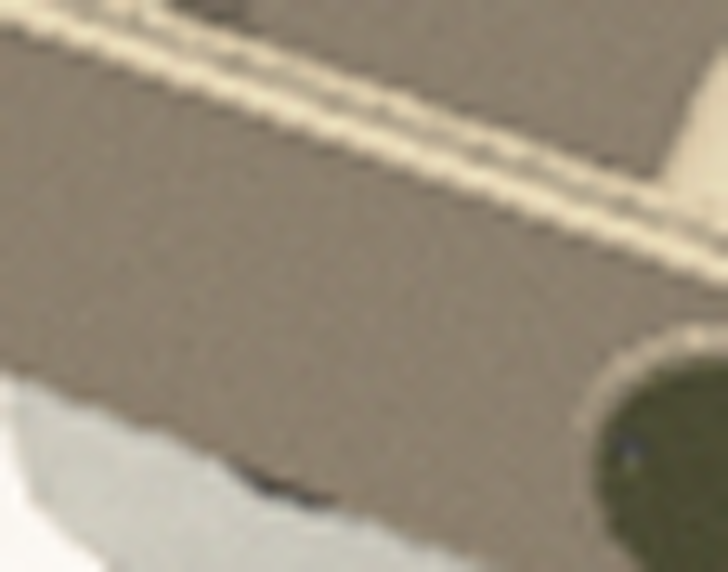

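```bash
python3 - <<'E'
from h import *
for n,f in (('top','top2'),('side','side')):
    s=pickle.load(open(f+'.pkl','rb'))
    if n=='top':
        c=lambda a,b:world(s,152+(a+.5)/13-.5,197+(b+.5)/13-.5,plane=125)
        L,B,Rr=c(290,268),c(362,378),c(478,300)
        print(L,B,Rr, np.linalg.norm(L-B),np.linalg.norm(Rr-B))
        print('edge LB',np.degrees(np.arctan2(*(L-B)[1::-1])),'BR',np.degrees(np.arctan2(*(B-Rr)[1::-1])),'ctr',(L+Rr)/2)
s=pickle.load(open('side.pkl','rb'));save('side0sp',cv2.resize(s['image'][140:184,213:269],None,fx=13,fy=13,interpolation=cv2.INTER_CUBIC))
E
```

```text
[469.41556403 287.61633544 125.        ] [443.29606271 269.07033969 125.        ] [462.96284954 241.82250744 125.        ] 32.034080409284854 33.603970990322885
edge LB 35.376428704864 BR 125.82078539431618 ctr [466.18920678 264.71942144 125.        ]
```

View pics/side0sp.png

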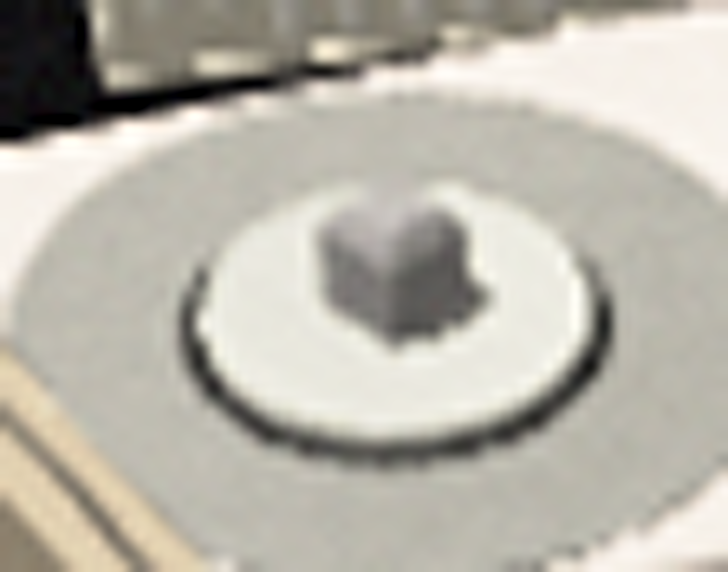

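Top-camera spindle edges give 35.4° and 35.8° (world), and the initial side view agrees with that. I'll go in with the tab at 35.5° and then turn it about −32°. The carousel hangs level (5.1 N, about 0.52 kg). I raise it and carry it over.

Request:
{"method": "drive_tool", "body": {
  "moves": [-1,0,0,0,0,0,-2,0,0,0,0,0,-2.4,0,0,0,0,0,-2.4,0,0,0,0,0,-2.4,0,0,0,0,0,-2.4,0,0,0,0,0,-1,0,0,0,0,0,0,-1.4,-0.13,0,0,0,0,-2.4,-0.22,0,0,0,0,-3.1,-0.29,0,0,0,0,-3.1,-0.29,0,0,0,0,-3.1,-0.29,0,0,0,0,-3.1,-0.29,0,0,0,0,-3.1,-0.29,0,0,0,0,-3.1,-0.29,0,0,0,0,-3.1,-0.29,0,0,0]
}}

```text
time: 5.7
tool_pos: [460.8, 44.3, 254.9]
tcp_rot: [-12.0, 89.9, 172.5]
ft_force: [0.5, -0.0, -5.8]
finger_gap: 20.6
```

Request:
{"method": "drive_tool", "body": {
  "moves": [0,-3.1,-0.29,0,0,0,0,-3.1,-0.29,0,0,0,0,-3.1,-0.29,0,0,0,0,-3.1,-0.29,0,0,0,0,-3.1,-0.29,0,0,0,0,-3.1,-0.29,0,0,0,0,-2.4,-0.22,0,0,0,0,-1.3,-0.12,0,0,0,0,0,0,0,0,0,0,0,0,0,0,0,0,0,0,0,0,0,0,0,0,0,0,0]
}}

```text
time: 6.7
tool_pos: [465.4, 265.2, 255.9]
tcp_rot: [45.8, 90.0, -129.8]
ft_force: [-0.2, -0.5, -4.9]
finger_gap: 20.7
```

```bash
python3 - <<'E'
from h import *
plan([466.3,265.8,258],-85.5)
wsnap('w4'); 
for n in ('top','side'):
    s=snapshot(n);pickle.dump(s,open(n+'4.pkl','wb'));save(n+'4',s['image'])
E
```

```text
pos [465.4 265.2 255.9] yawy -85.61 q [ 24.2  -3.   93.5  -0.   89.6 109.8] t 6.7
rotvec [-0.11  0.03 -0.03] shift before turn cm [-0.21 -0.05 -0.1 ] after turn cm [-0.21 -0.05 -0.1 ]
```

View pics/w4.png

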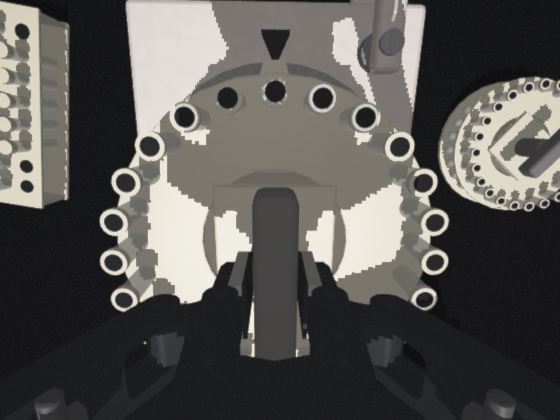

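View pics/top4.png

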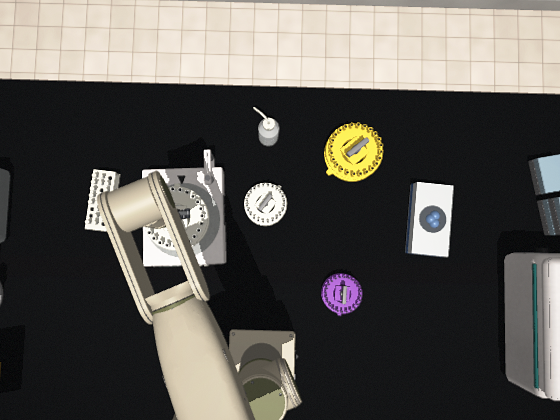

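View pics/side4.png

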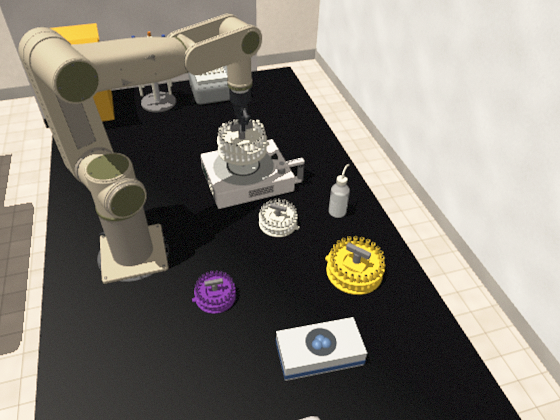

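```bash
python3 - <<'E'
from h import *
s=pickle.load(open('w4.pkl','rb'));im=s['image'];g=im.astype(int).sum(2)/3
save('w4c',cv2.resize(im[15:95,225:325],None,fx=7.5,fy=7.5,interpolation=cv2.INTER_CUBIC))
m=np.zeros(g.shape,bool);m[20:62,255:295]=g[20:62,255:295]<35
for v in range(22,62,4):
    u=np.where(m[v])[0]; print(v,u.min() if len(u) else None,u.max() if len(u) else None)
# housing edges
from scipy.stats import linregress
for nm,sgn in (('L',1),('R',-1)):
    pts=[]
    for v in (range(10,110,5) if nm=='L' else range(60,110,4)):
        row=g[v]>70
        u=np.where(row[110:160])[0]
        u2=np.where(row[395:438])[0]
        if nm=='L' and len(u): pts.append(world(s,110+u[0],v,plane=85)[:2])
        if nm=='R' and len(u2): pts.append(world(s,395+u2[-1],v,plane=85)[:2])
    pts=np.array(pts,np.float32);l=cv2.fitLine(pts,cv2.DIST_HUBER,0,.01,.01).ravel();print(nm,len(pts),l,np.degrees(np.arctan(l[1]/l[0])))
P=cloud(s);print('pointer z',P[35,276],'tip',world(s,275.5,59,plane=103),world(s,275.5,59,plane=85),'mid',world(s,275.5,35,plane=103))
print('depth rim/tab',P[68,276],P[75,276])
print('tab',world(s,276,64,plane=163+8))
E
```

```text
22 None None
26 None None
30 None None
34 263 288
38 264 286
42 266 284
46 268 283
50 269 281
54 271 279
58 273 277
L 20 [9.9839199e-01 5.6687694e-02 5.8696448e+02 4.0347772e+02] 3.2497075
R 13 [9.9817508e-01 6.0386013e-02 5.7530884e+02 1.4564456e+02] 3.4619696
pointer z [603.09127588 275.10798488 102.97175752] tip [585.02545674 274.11614069 103.        ] [588.37237868 274.29703632  85.        ] mid [603.05264605 275.51730171 103.        ]
depth rim/tab [567.42929854 272.71030285 168.83452565] [552.12450467 271.96791774 245.67347858]
tab [569.45452759 272.881314   171.        ]
```

View pics/w4c.png

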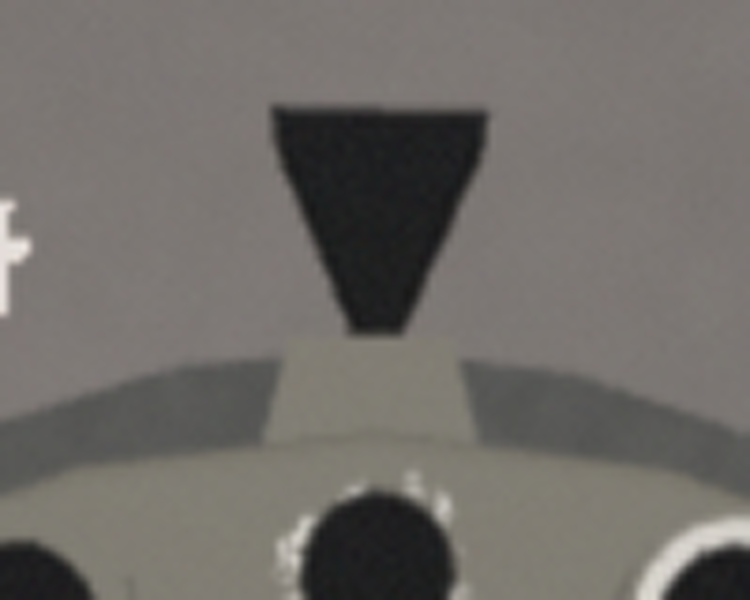

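The tip of the pointer extrapolates to wrist pixel (275,64). That puts the drive axis at about (465,267.3), which agrees with the top view's (465.3,267). I shift slightly, turn −31°, and come down to just above the spindle.

Request:
{"method": "drive_tool", "body": {
  "moves": [0,-0.21,-0.12,-3,0,0,0,0,0,-6,0,0,0,0,0,-6,0,0,0,0,0,-6,0,0,0,0,0,-6,0,0,0,0,0,-4,0,0,0,0,0,0,0,0,0.7,0,0,0,0,0,1.3,0,0,0,0,0,0.6,0,0,0,0,0,0,0,0,0,0,0,0,0,0,0,0,0,0,0,0,0,0,0]
}}

```text
time: 7.93
tool_pos: [466.4, 268.4, 230.2]
tcp_rot: [-19.2, 90.0, -163.7]
ft_force: [-0.3, -0.3, -5.0]
finger_gap: 20.7
```

```bash
python3 - <<'E'
from h import *
plan([466.4,267.4,228],-54.5)
st=sensors.sense();print(st['ft_force'],st['wrist_torque'])
wsnap('w5') 
s=snapshot('side');pickle.dump(s,open('side5.pkl','wb'));save('side5',cv2.resize(s['image'][90:220,170:320],None,fx=5,fy=4.6,interpolation=cv2.INTER_CUBIC))
E
```

```text
pos [466.4 268.4 230.2] yawy -54.57 q [24.5 -2.1 95.2  0.  86.9 79. ] t 7.9333
rotvec [-0.07  0.01  0.  ] shift before turn cm [0.22 0.08 0.06] after turn cm [0.22 0.08 0.06]
[-0.26140722 -0.25505002 -4.96923053] [-0.02862054  0.00725963  0.03350505]
```

View pics/side5.png

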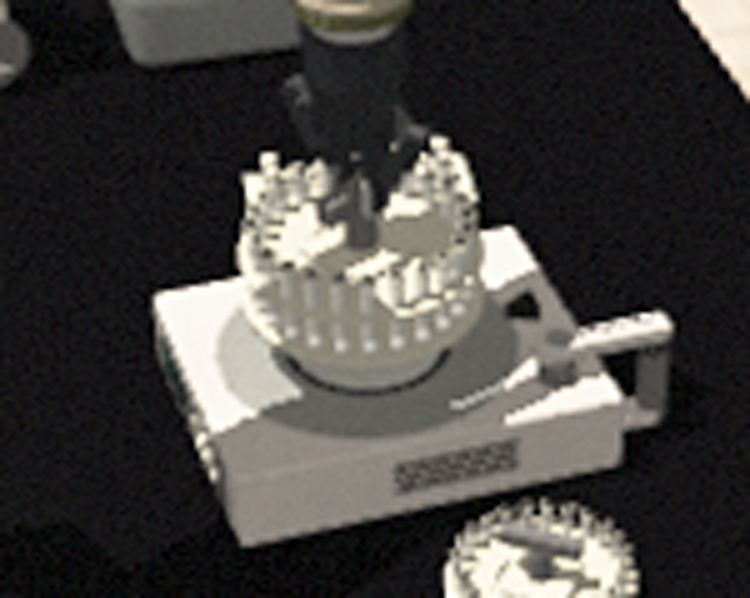

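View pics/w5.png

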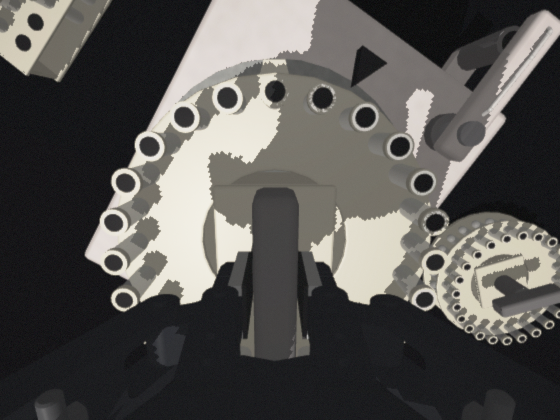

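Both views show the carousel over the spindle. I trim 1 mm and lower it slowly, watching the force.

Request:
{"method": "drive_tool", "body": {
  "moves": [0.2,0.08,0.06,0,0,0,0.2,0,0,0,0,0,0.2,0,0,0,0,0,0.2,0,0,0,0,0,0.2,0,0,0,0,0,0,0,0,0,0,0]
}}

```text
time: 8.53
tool_pos: [466.2, 267.3, 219.7]
tcp_rot: [-4.7, 90.0, -149.3]
ft_force: [1.1, 0.1, -4.9]
finger_gap: 20.9
```

```bash
python3 - <<'E'
from h import *
plan([466.4,267.4,188],-54.5)
st=sensors.sense();print(st['ft_force'],st['wrist_torque'])
E
```

```text
pos [466.2 267.3 219.7] yawy -54.55 q [24.4 -1.9 96.1 -0.  85.8 78.9] t 8.5333
rotvec [-0.05  0.05  0.  ] shift before turn cm [ 3.17  0.   -0.02] after turn cm [ 3.17  0.   -0.02]
[ 1.10538322  0.07380782 -4.9455242 ] [ 0.01949386 -0.04274178 -0.01953376]
```

Request:
{"method": "drive_tool", "body": {
  "moves": [0.15,0,0,0,0,0,0.15,0,0,0,0,0,0.15,0,0,0,0,0,0.15,0,0,0,0,0,0,0,0,0,0,0]
}}

```text
time: 8.95
tool_pos: [466.4, 267.2, 213.9]
tcp_rot: [21.2, 90.0, -123.3]
ft_force: [0.9, -0.9, -5.0]
finger_gap: 20.8
```

```bash
python3 - <<'E'
from h import *
plan([466.4,267.4,188],-54.5)
st=sensors.sense();print(st['ft_force'],st['wrist_torque'])
E
```

```text
pos [466.4 267.2 213.9] yawy -54.55 q [24.4 -1.7 96.6 -0.  85.2 78.9] t 8.95
rotvec [-0.05  0.02 -0.01] shift before turn cm [ 2.59 -0.01 -0.01] after turn cm [ 2.59 -0.01 -0.01]
[ 0.9404607  -0.87192465 -5.02374984] [-0.32790517 -0.28436702 -0.01662939]
```

It's past the shoulder with hardly any force, so the bore is on the spindle. Going on down.

Request:
{"method": "drive_tool", "body": {
  "moves": [0.25,0,0,0,0,0,0.25,0,0,0,0,0,0.25,0,0,0,0,0,0.25,0,0,0,0,0,0.25,0,0,0,0,0,0.25,0,0,0,0,0,0.25,0,0,0,0,0,0.2,0,0,0,0,0,0,0,0,0,0,0]
}}

```text
time: 9.7
tool_pos: [466.2, 267.3, 194.1]
tcp_rot: [-11.2, 89.9, -155.7]
ft_force: [1.4, -0.6, -5.5]
finger_gap: 21.0
```

```bash
python3 - <<'E'
from h import *
plan([466.4,267.4,188],-54.5)
st=sensors.sense();print(st['ft_force'],st['wrist_torque'])
E
```

```text
pos [466.2 267.3 194.1] yawy -54.55 q [24.4 -1.  98.   0.  83.1 78.9] t 9.7
rotvec [-0.05  0.05  0.01] shift before turn cm [ 0.61  0.   -0.03] after turn cm [ 0.61  0.   -0.03]
[ 1.43064449 -0.60969288 -5.54432645] [-0.24570042 -0.29023623 -0.03481058]
```

Request:
{"method": "drive_tool", "body": {
  "moves": [0.15,0,0,0,0,0,0.15,0,0,0,0,0,0.1,0,0,0,0,0,0.1,0,0,0,0,0,0,0,0,0,0,0,0,0,0,0,0,0]
}}

```text
time: 10.2
tool_pos: [466.4, 267.4, 189.6]
tcp_rot: [-17.2, 90.0, -161.7]
ft_force: [1.2, -0.5, -5.4]
finger_gap: 20.6
```

```bash
python3 - <<'E'
from h import *
plan([466.4,267.4,188],-54.5)
st=sensors.sense();print(st['ft_force'],st['wrist_torque'])
E
```

```text
pos [466.4 267.4 189.6] yawy -54.55 q [24.4 -0.9 98.3  0.  82.6 78.9] t 10.2
rotvec [-0.05  0.01  0.  ] shift before turn cm [ 0.16 -0.   -0.  ] after turn cm [ 0.16 -0.   -0.  ]
[ 1.17992627 -0.50953366 -5.37335972] [-0.25957488 -0.2611551  -0.00999709]
```

Request:
{"method": "drive_tool", "body": {
  "moves": [0.08,0,0,0,0,0,0.08,0,0,0,0,0,0.08,0,0,0,0,0,0,0,0,0,0,0,0,0,0,0,0,0]
}}

```text
time: 10.62
tool_pos: [467.1, 267.6, 188.3]
tcp_rot: [164.5, 89.9, 20.0]
ft_force: [2.0, -0.7, 0.9]
finger_gap: 20.5
```

```bash
python3 - <<'E'
from h import *
plan([466.4,267.4,188],-54.5)
st=sensors.sense();print(st['ft_force'],st['wrist_torque'])
E
```

```text
pos [467.1 267.6 188.3] yawy -54.55 q [24.4 -0.8 98.4 -0.  82.3 78.9] t 10.6167
rotvec [-0.05 -0.1  -0.03] shift before turn cm [ 0.03 -0.02  0.07] after turn cm [ 0.03 -0.02  0.07]
[ 2.03509786 -0.65614273  0.86291104] [-0.23087149 -0.40425305  0.02588133]
```

It's seated: the TCP is at 188.3 as predicted, and Fz went from −5.4 to +0.9 N. Now the turn to the pointer.

Request:
{"method": "drive_tool", "body": {
  "moves": [0,0,0,2,0,0,0,0,0,3.5,0,0,0,0,0,3.5,0,0,0,0,0,3.5,0,0,0,0,0,3.5,0,0,0,0,0,3.5,0,0,0,0,0,3.5,0,0,0,0,0,3.5,0,0,0,0,0,3.5,0,0,0,0,0,2,0,0,0,0,0,0,0,0,0,0,0,0,0,0]
}}

```text
time: 11.62
tool_pos: [467.3, 267.2, 188.2]
tcp_rot: [179.3, 89.9, 2.8]
ft_force: [4.1, -3.9, 2.9]
finger_gap: 20.7
```

```bash
python3 - <<'E'
from h import *
plan([466.4,267.4,188],-86.6)
st=sensors.sense();print(st['ft_force'],st['wrist_torque'])
s=wsnap('w6');im=s['image']
save('w6c',cv2.resize(im[15:115,210:340],None,fx=6,fy=6,interpolation=cv2.INTER_CUBIC))
E
```

```text
pos [467.3 267.2 188.2] yawy -86.5 q [ 24.3  -0.8  98.4  -0.   82.3 110.8] t 11.6167
rotvec [ 0.1  -0.11 -0.  ] shift before turn cm [ 0.02 -0.02  0.08] after turn cm [ 0.02 -0.02  0.08]
[ 4.08146447 -3.93721712  2.89349132] [-0.7514046  -0.61631071 -0.22141991]
```

View pics/w6c.png

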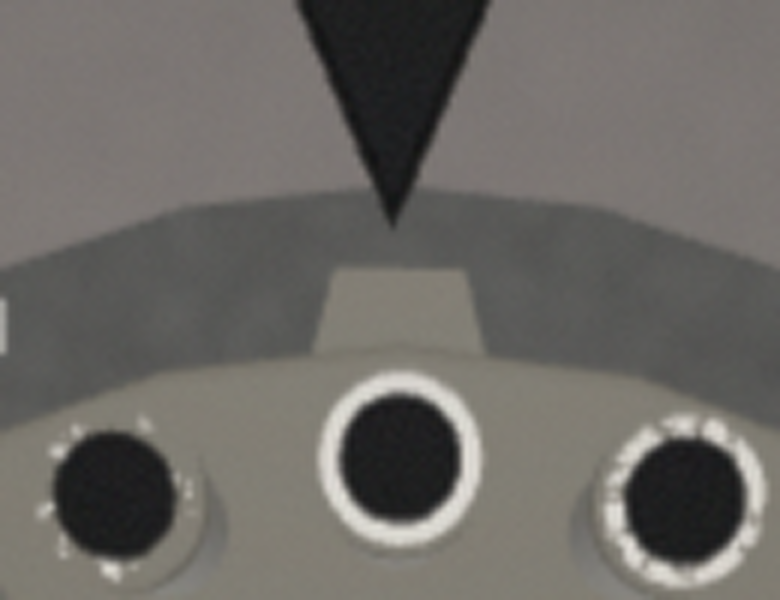

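Tab at crop (398,268) and pointer tip at (394,228) are about 0.4 mm out of line. I ease off the small side load, check again and then let go.

Request:
{"method": "drive_tool", "body": {
  "moves": [0,0.05,-0.05,0,0,0,0,0.03,-0.03,0,0,0,0,0,0,0,0,0]
}}

```text
time: 11.92
tool_pos: [467.4, 267.1, 188.2]
tcp_rot: [-113.1, 89.9, 70.4]
ft_force: [0.2, -1.4, 5.6]
finger_gap: 21.0
```

```bash
python3 - <<'E'
from h import *
plan([466.4,267.4,188],-86.6)
st=sensors.sense();print(st['ft_force'],st['wrist_torque'])
E
```

```text
pos [467.4 267.1 188.2] yawy -86.48 q [ 2.430e+01 -8.000e-01  9.830e+01  1.000e-01  8.240e+01  1.107e+02] t 11.9167
rotvec [ 0.12 -0.03  0.06] shift before turn cm [ 0.02 -0.03  0.1 ] after turn cm [ 0.02 -0.03  0.1 ]
[ 0.15926866 -1.40395938  5.62215191] [-0.3075697  -0.04032151 -0.11709239]
```

Request:
{"method": "drive_tool", "body": {
  "moves": [0,0,0,0,0,0,0,0,0,0,0,0,0,0,0,0,0,0,0,0,0,0,0,0,0,0,0,0,0,0,0,0,0,0,0,0],
  "hand": 5
}}

```text
time: 12.42
tool_pos: [467.1, 266.7, 187.2]
tcp_rot: [1.2, 90.0, -175.3]
ft_force: [0.0, 0.4, 0.2]
finger_gap: 49.8
```

```bash
python3 - <<'E'
from h import *
plan([466.4,267.4,188],-86.6)
st=sensors.sense();print(st['ft_force'],st['wrist_torque'])
s=wsnap('w7');im=s['image']
save('w7c',cv2.resize(im[15:115,210:340],None,fx=6,fy=6,interpolation=cv2.INTER_CUBIC))
E
```

```text
pos [467.1 266.7 187.2] yawy -86.54 q [ 24.3  -0.7  98.4   0.   82.3 110.8] t 12.4167
rotvec [ 0.06  0.02 -0.  ] shift before turn cm [-0.08 -0.07  0.07] after turn cm [-0.08 -0.07  0.07]
[0.0427155  0.43420638 0.22226407] [ 0.00680258 -0.00702259 -0.02898418]
```

View pics/w7.png

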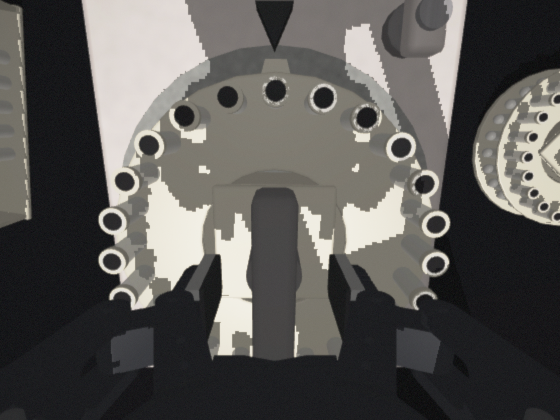

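View pics/w7c.png

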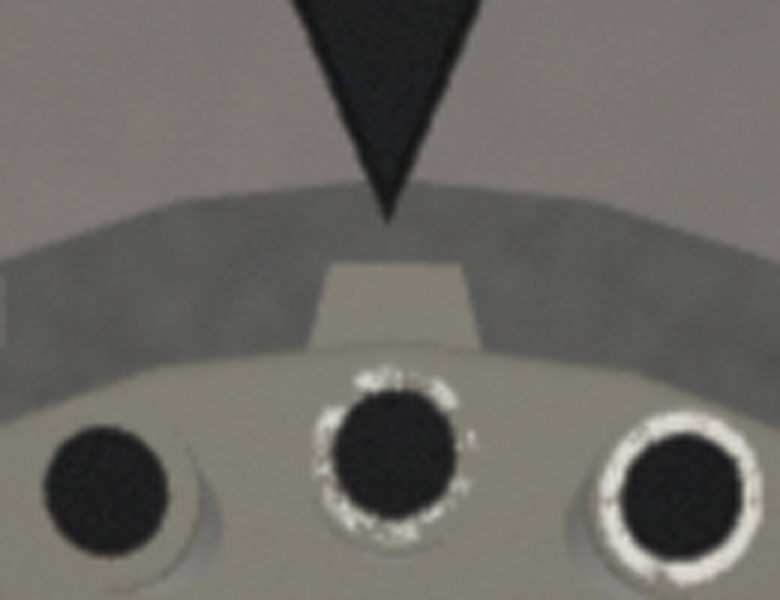

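Let go. Tab (395) and tip (388) are within about 0.7 mm, or 0.4°. I back off straight up and check.

Request:
{"method": "drive_tool", "body": {
  "moves": [-0.5,0,0,0,0,0,-1,0,0,0,0,0,-2,0,0,0,0,0,-2.5,0,0,0,0,0,-2.5,0,0,0,0,0,-2.5,0,0,0,0,0,-2,0,0,0,0,0,-1,0,0,0,0,0,0,0,0,0,0,0,0,0,0,0,0,0]
}}

```text
time: 13.3
tool_pos: [467.5, 266.7, 327.6]
tcp_rot: [-157.9, 89.9, 25.5]
ft_force: [-0.7, 0.6, -0.7]
finger_gap: 50.2
```

```bash
python3 - <<'E'
from h import *
plan([466.4,267.4,188],-86.6)
s=wsnap('w8');bar(s,215,(240,310,130,290))
P=cloud(s);
g=s['image'].astype(int).sum(2)/3
s2=snapshot('side');save('side8',s2['image'])
E
```

```text
pos [467.5 266.7 327.6] yawy -86.55 q [ 24.2  -3.3  86.4   0.   96.9 110.8] t 13.3
rotvec [ 0.05 -0.05  0.02] shift before turn cm [13.96 -0.07  0.12] after turn cm [13.96 -0.07  0.11]
bar 2075 ((466.70440673828125, 267.4302673339844), (82.27945709228516, 17.001419067382812), 2.9768919944763184) ang 3.2803118 z 214.05689582663254
```

View pics/w8.png

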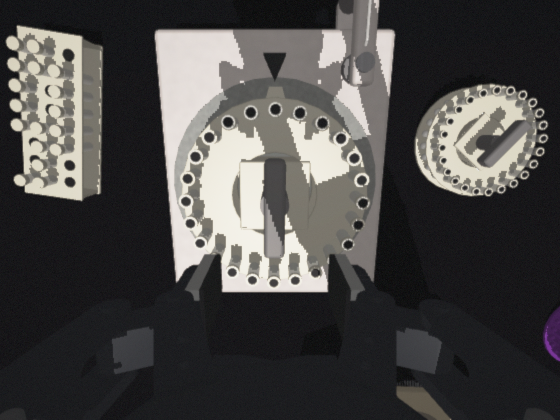

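View pics/side8.png

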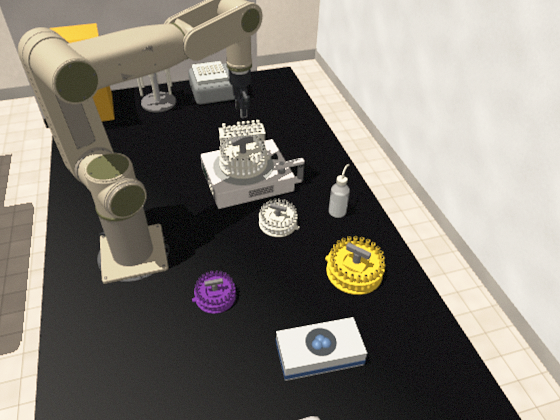

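The bar top rose from 119.06 mm (bench) to 214.06 mm, so the underside is 95.0 mm up and fully home. The bar points 3.3° against the sampler's 3.25–3.5°. Everything else stands where it was.

```bash
python3 -c "
from h import *
print(r.hand_in())"
```

```text
the job is handed in; nothing more can be done
None
```

The large white carousel is on the sampler, fully home on the turntable, with its tab at the pointer. I let go of it there and handed the job in at about 13.4 s of the 42 s allowed.

I gripped it by the bar and lowered it over the spindle at 35.5°. Once it was seated, I turned it about 32° to the pointer.

**Last checks:**
- **Height:** the bar top rose exactly 95.0 mm from the bench, which is the fully home height.
- **Direction:** the bar points 3.3°, and the sampler's edges measured 3.25–3.5°. The close picture just after letting go put the tab about 0.7 mm (0.4°) from the pointer tip.
- **Forces:** wrist readings at the checks stayed at about 6 N or less on any axis.
- **Bystanders:** the rack, bottle and glove box look unmoved in the last pictures. I judged that by eye, without measuring.

**Not confirmed:** I could not see the spindle under the carousel, so the drive's click was not observed directly. I infer it from the tab position, because the carousel barely moved when released. A small twist of about 0.1 Nm remained just before I let go, and it was gone afterwards.

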